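# Clamp a board with a cam-lever hold-down bolt

## Robot

A 7-joint arm with a two-finger parallel gripper is mounted at the origin on the work surface. World frame = base frame: x ahead of the robot, y to its left, z up, the work surface at z = 0. Lengths are in m, angles in rad, forces in N, time in s.
With the tool pointing down it reaches from about 0.425 to 0.875 m from the base axis. Payload 4.7 kg.
Tool frame: the origin (TCP) lies on the centre line of the jaws, within the pads' length; the fingertips stand 22 mm ahead of it and the grasp point (between the pads) lies 3 mm ahead of it (ctrl.tcp_to_tips is the z of the fingertips in the tool frame, in m); z points along the fingers, y is the direction in which the jaws open and shut (so a half turn about z gives the same grasp; the last joint's range is limited). The gripper opens to 87 mm and grips with 3 to 60 N. Pads are 19 mm wide; open, the fingers measure 117 mm over their backs; the gripper's body (75 mm by 190 mm) begins 51 mm behind the grasp point.
Start: joints at [1.22, 0.321, -0.07, 1.45, 0.023, 1.371, -0.057], TCP at [0.232, -0.607, 0.245] pointing down, gripper open.
Joint ranges: [-2.86, 2.86], [-0.3, 2.09], [-1.38, 1.24], [0.06, 2.45], [-1.56, 4.7], [0.09, 2.05], [-2.69, 2.69]. Speed limits (rad/s): [2.57, 2.57, 3.14, 3.14, 3.14, 3.14, 3.14].

## Interface

Orientations are given as a rotation vector (axis times angle).
In Python, from bench import ctrl, cams gives the robot as it stands.
- The arm moves only by the tool move_arm, never from a script. Its argument "deltas" is a list of rows, each an object with "linear": the shift along the tool's x, y, z as a fraction of full scale, a list of three; "turn": the turn, a rotation vector about the tool's x, y, z as a fraction of full scale, a list of three; "claw": the closure, from 0 (fully open) to 1 (shut). In form: [{"linear": [tx, ty, tz], "turn": [wx, wy, wz], "claw": claw}, ...]. A call has 1 to 20 rows; each row shifts and turns the commanded pose from where the row before left it, along the tool's axes as they then stand; what a row does not reach is not made up. Full scale, the value 1, is 0.03 m for a shift and 4 degrees for a turn. A row lasts 1/12 s, in which the tool goes at most 41.7 mm and 7.16 degrees, less where a joint would pass 70% of its speed; a pose out of reach is approached as far as the arm can. A call with a number of a shift or a turn outside -1 to 1 is refused whole. A call with a gripper value outside its range is refused whole. The fingers move at their own pace and stop on an object; "grip_force" is the grip in N (left out, the last holds). Time passes only in rows, so rows that do not move let the fingers close. It gives the time, the measured TCP pose, the force and the opening at its end, in the units of the state.
- ctrl.get_state(): the state, without advancing time (a new reading comes with each control period).
- cams.get_image(name): name is "side" or "top"; returns a dict with "image" (400x640x3 uint8, red, green, blue), "K" (3x3 intrinsics, pixels), "world_from_camera" (4x4, takes a point from camera to world coordinates). Camera axes: x right, y down, z forward; pixel columns grow to the right and rows downward; lengths in m; the calibration is good to about 2 mm. A picture is of the moment at which its call begins. There is no depth.
- ctrl.close_job(): hands the job in, once; it reports no verdict.
The state is a dict: "time": time; "joint_positions": joint angles; "qd": joint speeds; "joint_torque": joint torques, N m; "position": TCP position; "tool_rot": TCP orientation; "ft_force": force on the tool from outside, world axes, zero at the start; "torque": the same for the moment, N m; "grip_width": opening from 0.0 (shut) to 1.0 (fully open).
Only numpy, scipy, OpenCV 4.12 (cv2) and the standard library are available. Lean on these libraries where they do the work, as an engineer would, in place of code of your own. Each camera call takes 0.05 s, during which the arm holds its last target. There are 200 camera calls.

## Task

A pine board lies marked out against the fence of the clamping board. Clamp it with the hold-down: screw the clamp bolt in clockwise by its upright lever until it is just snug on the clamp arm (not cranked tight), then fold the lever fully down and let go. Do not shift the board, and leave the square, the pencil and the offcut alone.

Things in the scene. Friction and masses are not known exactly. Their poses are not given: they have to be found in the camera images.
- jig: Plywood clamping board fixed on the bench, 340 x 400 x 18 mm, with an aluminium T-track let in flush along its y and a beech fence (24 mm wide, 40 mm high) on its +x side. Origin: centre of its underside; z up. The clamp bolt stands at x = -20 mm, y = 0 in this frame.
- board: The work: a loose pine board 88 x 250 x 21 mm (long along y) lying on the clamping board against the fence, two pencilled crosses on top. Origin: centre of its underside. It must stay where it is.
- strap: Hold-down clamp arm: slotted dark steel bar 38 mm wide, 12 mm thick, top face 54 mm above the bench. Its heel leg stands on the clamping board (origin, on that board's surface); its x axis points along the arm to the rounded nose, 134 mm away, which rests on the work. The bolt passes through the slot 72 mm from the heel. It only rocks a little on its heel.
- bolt: Clamp bolt, upright in the arm's slot, already started in the T-nut below (right-hand thread: clockwise from above goes down, 3 mm a turn). Origin on its axis, 17 mm below the cross pin. Turned by its lever. Free running takes 0.03 N m; once the washer meets the arm it climbs by some 0.3 N m per rad: 0.15 to 0.4 is snug (about 1/8 turn after the touch), over 0.45 is too tight.
- washer: Black thrust washer under the bolt's head, 38 mm across, 5 mm thick, turning with the bolt. Origin: centre of its underside. At the start it hangs 0.5 to 2.5 mm above the clamp arm (1/5 to 4/5 of a turn, different every time); screwed down it presses on the arm, and the arm's nose on the work.
- lever_pin (a point): The cross pin in the bolt's head, on the bolt's upright axis, 71 to 74 mm above the bench at the start. z axis up; x axis: the level direction to which the lever folds. It turns and sinks with the bolt.
- lever_end (a point): Middle of the lever's free end, 76 mm from the pin. The lever is a flat aluminium bar, upright at the start, 20.5 mm wide (along the pin), 9 mm thick (along the fold direction), plain from 12 to 64 mm above the pin, 78 mm in all; the last 14 mm flare 6 mm to the back, the side to push. Grip its two flat faces (they look along the fold direction) in the upper half to turn the bolt.
- lever (a joint): Fold angle of the lever about its pin, rad: 0 upright (open), 1.57 level against its stop (closed, 16 to 18 mm over the arm). It folds only towards the pin's x axis. Its cam is stiff and stays where left: 0.25 N m to move it, about 0.45 N m closing on a snug bolt. Folding lowers the washer by 1.4 mm and adds about 87 N to the nose's press on the board.
- square: Bystander: combination square with a 150 mm steel rule and a dark head, 27 mm high, lying near the clamping board's -x edge. Origin: underside, at the middle of the rule.
- pencil: Bystander: flat wooden carpenter's pencil, 14 x 165 x 8 mm, lying near the clamping board's -x edge. Origin: centre of its underside.
- offcut: Bystander: pine offcut 70 x 45 x 21 mm beside the end of the work. Origin: centre of its underside.

How it is judged:
On the way, in this order (a step that is already met when the one before it is completed fails the run):
1. the bolt is screwed down snug with the lever still upright: the clamp arm's nose presses on the board (contact force between strap and board above 9 N and value of joint lever below 0.25 rad), for 0.3 s.
2. the lever is folded fully down (value of joint lever above 1.45 rad), for 0.3 s.
At the end, for the whole second after the job is handed in: the lever lies folded down (over 1.45 of 1.57 rad) and still, the clamp arm's nose holds the board with over 92 N, and the board lies within 5 mm of where it was (value of joint lever above 1.45 rad and velocity of joint lever below 0.1 rad/s and contact force between strap and board above 92 N and distance of board from where it was at the start of the episode below 0.005 m); the robot touches nothing.
It fails at once if overtightened: the clamp arm's nose presses on the pine board with over 145 N and dents it (contact force between strap and board above 145 N).
It fails at once if the board is shifted by over 6 mm (distance of board from where it was at the start of the episode above 0.006 m).
It fails at once if the square, the pencil or the offcut is moved by over 15 mm (distance of any of square, pencil, offcut from where it was at the start of the episode above 0.015 m).
It also fails if it takes over 69 s, if anything falls off the work surface, if the arm or the gripper's body presses on something with over 40 N, if the wrist force passes 120 N, or if a joint passes its speed limit or range.

## Working session

There is one attempt and no reset: what is moved stays moved. The work goes in short steps, Python scripts to look and compute and a tool call to move; the robot and the scene stay as the last step left them, time stands still between calls to the robot, and variables do not carry over. Pictures are saved under pics/ and viewed, about 8 in all and at most 12, crops included, and the job is handed in when it is done.

Besides the shell and the picture viewer there is one more tool, called after "Call:" by a JSON object that holds its "op" and its "data", one argument or row to a line. move_arm: Moves the arm, as the interface text tells. Shift numbers are shares of 0.03 m and turn numbers shares of 4 degrees, none past 1 either way. Its arguments: {"type":"object","properties":{"deltas":{"type":"array"},"grip_force":{"type":"number"}},"required":["deltas"]}

```bash
mkdir -p pics; ls; python3 - <<'E'
from bench import ctrl,cams
import cv2,numpy as np
for n in("side","top"):
    d=cams.get_image(n); cv2.imwrite(f"pics/{n}0.png",d["image"][:,:,::-1]); np.savez(f"{n}0.npz",**d)
    print(n,d["K"].tolist(),np.round(d["world_from_camera"],4).tolist())
print(ctrl.get_state(),ctrl.tcp_to_tips)
E
```

```text
pics
side [[396.9292955721451, 0.0, 312.98615984562565], [0.0, 396.9292955721451, 196.07980622640605], [0.0, 0.0, 1.0]] [[-0.8283, -0.3304, 0.4525, 0.2784], [-0.5602, 0.5012, -0.6595, 0.526], [-0.0089, -0.7998, -0.6002, 0.5169], [0.0, 0.0, 0.0, 1.0]]
top [[368.0945468863528, 0.0, 318.6634776005405], [0.0, 368.0945468863528, 205.6991316302627], [0.0, 0.0, 1.0]] [[-0.0239, -0.9961, 0.0846, 0.4779], [-0.9995, 0.022, -0.0236, 0.0728], [0.0216, -0.0851, -0.9961, 0.8596], [0.0, 0.0, 0.0, 1.0]]
{'time': 0.1, 'joint_positions': array([ 1.22010542,  0.32174231, -0.07007297,  1.45153795,  0.02262594,
        1.37078084, -0.05687864]), 'qd': array([ 0.00322371, -0.00269196,  0.00051275, -0.00298149, -0.00074441,
        0.00021955,  0.00124161]), 'joint_torque': array([-1.14880149e-04, -4.92574453e+01, -4.05749604e-01, -3.13399172e+01,
       -6.42355392e-02,  3.94365995e-02,  8.11435962e-05]), 'position': array([ 0.23167357, -0.60683588,  0.24358258]), 'tool_rot': array([-3.08786663e+00, -5.69611244e-01,  6.64050381e-04]), 'ft_force': array([ 0.06533477, -0.31072491, -0.59026897]), 'torque': array([ 0.01460443, -0.04956995, -0.03139854]), 'grip_width': 1.0028943909534165} 0.022
```

View pics/side0.png

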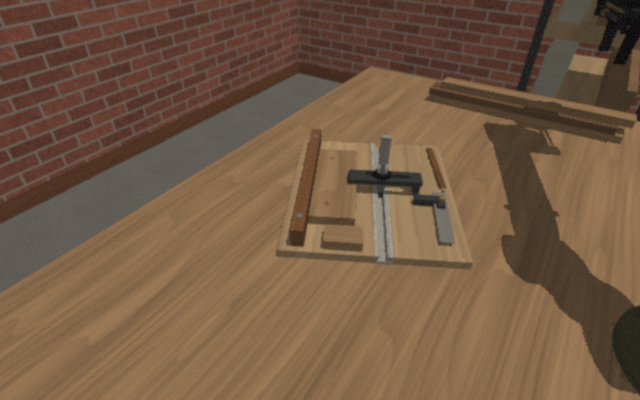

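View pics/top0.png

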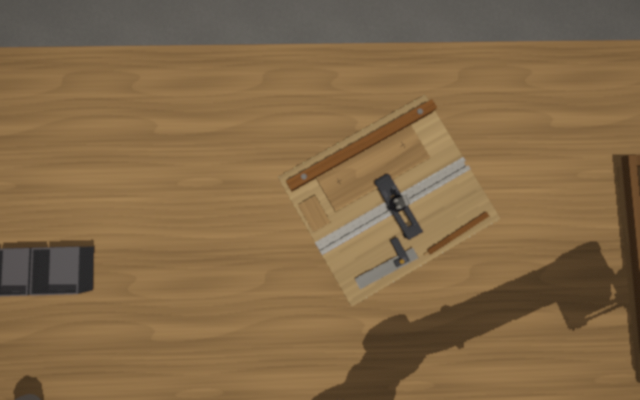

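```bash
python3 - <<'E'
import cv2,numpy as np
s=np.load("side0.npz")["image"][110:210,330:460,::-1]; t=np.load("top0.npz")["image"][150:260,340:460,::-1]
a=cv2.resize(s,None,fx=6,fy=6,interpolation=cv2.INTER_CUBIC)
b=cv2.resize(t,None,fx=5,fy=5,interpolation=cv2.INTER_CUBIC)
cv2.imwrite("pics/s1.png",cv2.convertScaleAbs(a,alpha=1.6)); cv2.imwrite("pics/t1.png",cv2.convertScaleAbs(b,alpha=1.8))
E
```

```text
(no output)
```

View pics/s1.png

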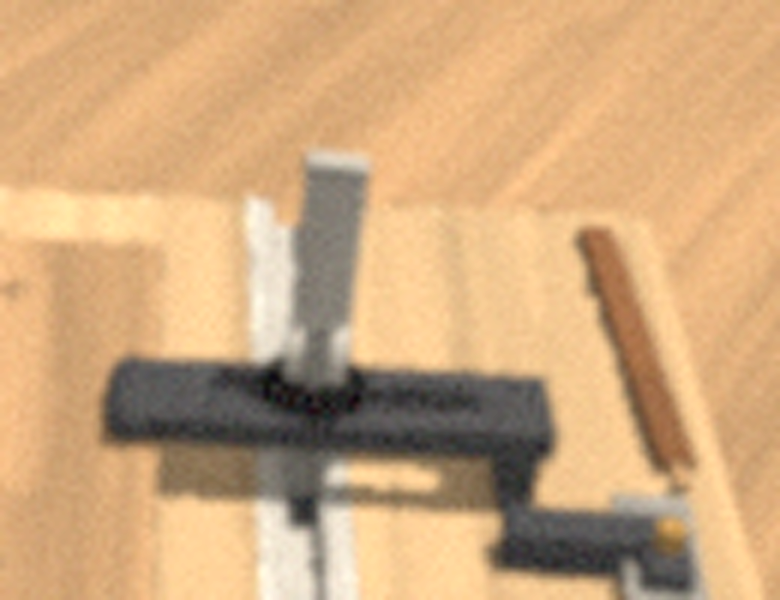

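View pics/t1.png

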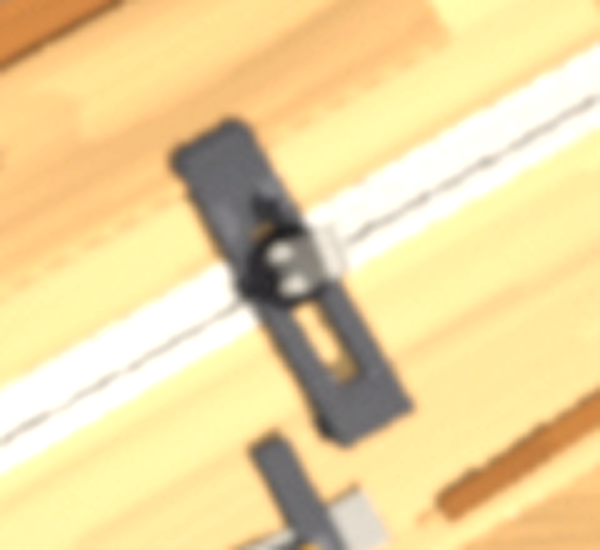

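```bash
cat > h.py <<'E'
import numpy as np
def ray(d,u,v):
    K=d["K"];T=d["world_from_camera"];r=T[:3,:3]@np.linalg.solve(K,[u,v,1.]);return T[:3,3],r/np.linalg.norm(r)
def at(d,u,v,z):
    o,r=ray(d,u,v);return o+r*(z-o[2])/r[2]
def tri(rs):
    A=sum(np.eye(3)-np.outer(r,r) for o,r in rs);b=sum((np.eye(3)-np.outer(r,r))@o for o,r in rs)
    x=np.linalg.solve(A,b);return x,[np.linalg.norm(np.cross(x-o,r)) for o,r in rs]
def proj(d,p):
    T=np.linalg.inv(d["world_from_camera"]);q=d["K"]@(T[:3,:3]@np.array(p)+T[:3,3]);return q[:2]/q[2]
E
python3 - <<'E'
from h import *
np.set_printoptions(precision=4,suppress=True)
s=np.load("side0.npz");t=np.load("top0.npz")
cs=lambda u,v:(u/6+330,v/6+110); ct=lambda u,v:(u/5+340,v/5+150)
print("track",at(t,320,247,.018),at(t,465,163,.018)); d=at(t,465,163,.018)-at(t,320,247,.018);print(np.degrees(np.arctan2(d[1],d[0])))
n=at(t,*ct(210,140),.054);h=at(t,*ct(375,425),.054);print("strap nose,heel",n,h,np.linalg.norm(n-h),np.degrees(np.arctan2(*(n-h)[[1,0]])))
print("washer top",at(t,*ct(282,263),.058),"side",at(s,*cs(313,392),.057))
print("tip tri",tri([ray(t,*ct(333,250)),ray(s,*cs(337,160))]))
for c in[(305,150),(370,155),(305,165),(368,170)]: print("side tip",c,at(s,*cs(*c),.1505))
for c in[(310,228),(330,225),(348,262),(330,280)]: print("top tip",c,at(t,*ct(*c),.1505))
E
```

```text
track [0.4551 0.0521 0.018 ] [ 0.6421 -0.2917  0.018 ]
-61.46764875821959
strap nose,heel [ 0.6049 -0.0883  0.054 ] [ 0.4772 -0.1561  0.054 ] 0.1446549994180288 27.9601777589245
washer top [ 0.5491 -0.1172  0.058 ] side [ 0.5457 -0.1175  0.057 ]
tip tri (array([ 0.5459, -0.1162,  0.1474]), [np.float64(0.00012921063397030804), np.float64(0.00012921063397012186)])
side tip (305, 150) [ 0.5553 -0.1113  0.1505]
side tip (370, 155) [ 0.5365 -0.1196  0.1505]
side tip (305, 165) [ 0.5509 -0.1022  0.1505]
side tip (368, 170) [ 0.5327 -0.1101  0.1505]
top tip (310, 228) [ 0.5543 -0.1068  0.1505]
top tip (330, 225) [ 0.5553 -0.1147  0.1505]
top tip (348, 262) [ 0.5407 -0.1211  0.1505]
top tip (330, 280) [ 0.5338 -0.1137  0.1505]
```

```bash
cat > ov.py <<'E'
from h import *
import cv2
def lever(c,yaw,zp):
    f=np.array([np.cos(yaw),np.sin(yaw),0]);w=np.array([-f[1],f[0],0]);z=np.array([0,0,1.])
    b=np.array([c[0],c[1],zp]);L=[]
    for sgn in(-1,1):
        prof=[(4.5,12),(4.5,78),(-10.5,78),(-4.5,64),(-4.5,12)]
        L.append([b+f*x/1e3+w*sgn*.01025+z*h/1e3 for x,h in prof])
    return L
def draw(d,c,yaw,zp,x0,y0,w,h,k):
    im=cv2.resize(d["image"][y0:y0+h,x0:x0+w,::-1],None,fx=k,fy=k,interpolation=cv2.INTER_CUBIC);im=cv2.convertScaleAbs(im,alpha=1.5)
    if yaw is None: return im
    P=[[(((proj(d,p)-[x0,y0]+.5)*k*8).astype(int)) for p in l] for l in lever(c,yaw,zp)]
    for l,col in zip(P,[(0,0,255),(255,0,0)]): cv2.polylines(im,[np.array(l)],True,col,1,cv2.LINE_AA,3)
    return im
def sheet(s,t,c,yaws,zp,fn,bs=(365,120,40,65),bt=(380,185,40,35)):
    S=[draw(s,c,y,zp,*bs,6) for y in[None]+yaws];T=[draw(t,c,y,zp,*bt,6) for y in[None]+yaws]
    cv2.imwrite(fn,np.vstack([np.hstack(S),np.hstack(T)]))
E
python3 - <<'E'
from ov import *
s=np.load("side0.npz");t=np.load("top0.npz")
a=np.radians(-64); sheet(s,t,(.547,-.1165),[a,a+np.pi],.0725,"pics/o1.png")
E
```

```text
(no output)
```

View pics/o1.png

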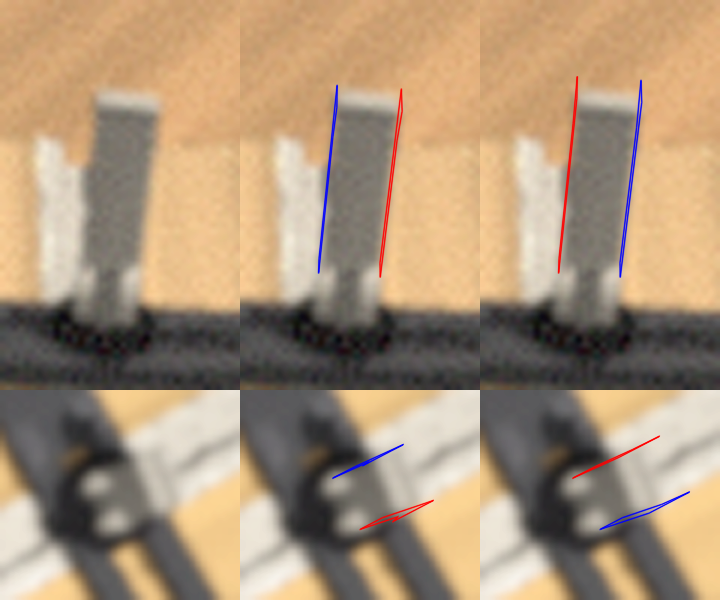

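Call:
{"op": "move_arm", "data": {
  "deltas": [
    {"linear":[0.78,-0.573,0],"turn":[0,0,0],"claw":0},
    {"linear":[0.78,-0.573,0],"turn":[0,0,0],"claw":0},
    {"linear":[0.78,-0.573,0],"turn":[0,0,0],"claw":0},
    {"linear":[0.78,-0.573,0],"turn":[0,0,0],"claw":0},
    {"linear":[0.78,-0.573,0],"turn":[0,0,0],"claw":0},
    {"linear":[0.78,-0.573,0],"turn":[0,0,0],"claw":0},
    {"linear":[0.78,-0.573,0],"turn":[0,0,0],"claw":0},
    {"linear":[0.78,-0.573,0],"turn":[0,0,0],"claw":0},
    {"linear":[0.78,-0.573,0],"turn":[0,0,0],"claw":0},
    {"linear":[0.78,-0.573,0],"turn":[0,0,0],"claw":0},
    {"linear":[0.78,-0.573,0],"turn":[0,0,0],"claw":0},
    {"linear":[0.78,-0.573,0],"turn":[0,0,0],"claw":0},
    {"linear":[0.78,-0.573,0],"turn":[0,0,0],"claw":0},
    {"linear":[0.78,-0.573,0],"turn":[0,0,0],"claw":0},
    {"linear":[0.78,-0.573,0],"turn":[0,0,0],"claw":0},
    {"linear":[0.78,-0.573,0],"turn":[0,0,0],"claw":0},
    {"linear":[0.78,-0.573,0],"turn":[0,0,0],"claw":0},
    {"linear":[0.78,-0.573,0],"turn":[0,0,0],"claw":0},
    {"linear":[0.78,-0.573,0],"turn":[0,0,0],"claw":0},
    {"linear":[0.78,-0.573,0],"turn":[0,0,0],"claw":0}
  ]
}}

```text
time: 1.77
position: [0.5467, -0.1179, 0.2442]
tool_rot: [-3.089, -0.57, 0.001]
ft_force: [0.7, 0.1, -0.4]
grip_width: 0.999
```

Call:
{"op": "move_arm", "data": {
  "deltas": [
    {"linear":[0,0,0],"turn":[0,0,-1],"claw":0},
    {"linear":[0,0,0],"turn":[0,0,-1],"claw":0},
    {"linear":[0,0,0],"turn":[0,0,-1],"claw":0},
    {"linear":[0,0,0],"turn":[0,0,-1],"claw":0},
    {"linear":[0,0,0],"turn":[0,0,-1],"claw":0},
    {"linear":[0,0,0],"turn":[0,0,-1],"claw":0},
    {"linear":[0,0,0],"turn":[0,0,-1],"claw":0},
    {"linear":[0,0,0],"turn":[0,0,-1],"claw":0},
    {"linear":[0,0,0],"turn":[0,0,-1],"claw":0},
    {"linear":[0,0,0],"turn":[0,0,-1],"claw":0}
  ]
}}

```text
time: 2.6
position: [0.5461, -0.1191, 0.244]
tool_rot: [-2.705, -1.597, 0.001]
ft_force: [-0.5, 0.5, 0.2]
grip_width: 1.003
```

```bash
cat > st.py <<'E'
from bench import ctrl
import numpy as np
from scipy.spatial.transform import Rotation as R
np.set_printoptions(precision=4,suppress=True)
def st(c=(.547,-.118),yaw=116):
    s=ctrl.get_state();M=R.from_rotvec(s["tool_rot"]).as_matrix()
    print("t",s["time"],"pos",s["position"],"yaw_y",np.degrees(np.arctan2(M[1,1],M[0,1])),"toolz",M[:,2],"q",s["joint_positions"],"\nF",s["ft_force"],"T",s["torque"],"g",s["grip_width"])
    e=np.array([c[0],c[1],s["position"][2]])-s["position"];print("err tool xy (rows of .03)",(M.T@e)/.03)
if __name__=="__main__": st()
E
python3 st.py
```

```text
t 2.6 pos [ 0.5461 -0.1191  0.244 ] yaw_y -28.89715455417202 toolz [-0.0009  0.0001 -1.    ] q [ 0.6705  0.1662 -0.5594  1.6649  0.0903  1.3373 -0.4081] 
F [-0.4738  0.5469  0.2318] T [-0.0656 -0.056  -0.0021] g 1.002808641554032
err tool xy (rows of .03) [ 0.0458  0.0089 -0.    ]
```

Call:
{"op": "move_arm", "data": {
  "deltas": [
    {"linear":[0,0,0],"turn":[0,0,-1],"claw":0},
    {"linear":[0,0,0],"turn":[0,0,-1],"claw":0},
    {"linear":[0,0,0],"turn":[0,0,-1],"claw":0},
    {"linear":[0,0,0],"turn":[0,0,-1],"claw":0},
    {"linear":[0,0,0],"turn":[0,0,-1],"claw":0},
    {"linear":[0,0,0],"turn":[0,0,-1],"claw":0},
    {"linear":[0,0,0],"turn":[0,0,-1],"claw":0},
    {"linear":[0,0,0],"turn":[0,0,-1],"claw":0},
    {"linear":[0,0,0],"turn":[0,0,-1],"claw":0},
    {"linear":[0,0,0],"turn":[0,0,-1],"claw":0},
    {"linear":[0,0,0],"turn":[0,0,-1],"claw":0},
    {"linear":[0,0,0],"turn":[0,0,-1],"claw":0},
    {"linear":[0,0,0],"turn":[0,0,-1],"claw":0},
    {"linear":[0,0,0],"turn":[0,0,-1],"claw":0},
    {"linear":[0,0,0],"turn":[0,0,-1],"claw":0},
    {"linear":[0,0,0],"turn":[0,0,-1],"claw":0},
    {"linear":[0,0,0],"turn":[0,0,-1],"claw":0},
    {"linear":[0,0,0],"turn":[0,0,-1],"claw":0},
    {"linear":[0,0,0],"turn":[0,0,-1],"claw":0},
    {"linear":[0,0,0],"turn":[0,0,-1],"claw":0}
  ]
}}

```text
time: 4.27
position: [0.5461, -0.1191, 0.2441]
tool_rot: [-1.046, -2.961, 0.0]
ft_force: [-0.1, -0.7, 0.8]
grip_width: 1.0
```

```bash
python3 st.py
```

```text
t 4.2667 pos [ 0.5461 -0.1191  0.2441] yaw_y 51.09417900816288 toolz [-0.0009  0.0002 -1.    ] q [ 0.78    0.1827 -0.6858  1.6615  0.1184  1.3406  0.9669] 
F [-0.0607 -0.7492  0.777 ] T [ 0.0105 -0.1079 -0.0036] g 0.9997561727464231
err tool xy (rows of .03) [-0.0009  0.0484 -0.    ]
```

Call:
{"op": "move_arm", "data": {
  "deltas": [
    {"linear":[0,0,0],"turn":[0,0,-1],"claw":0},
    {"linear":[0,0,0],"turn":[0,0,-1],"claw":0},
    {"linear":[0,0,0],"turn":[0,0,-1],"claw":0},
    {"linear":[0,0,0],"turn":[0,0,-1],"claw":0},
    {"linear":[0,0,0],"turn":[0,0,-1],"claw":0},
    {"linear":[0,0,0],"turn":[0,0,-1],"claw":0},
    {"linear":[0,0,0],"turn":[0,0,-1],"claw":0},
    {"linear":[0,0,0],"turn":[0,0,-1],"claw":0},
    {"linear":[0,0,0],"turn":[0,0,-1],"claw":0},
    {"linear":[0,0,0],"turn":[0,0,-1],"claw":0},
    {"linear":[0,0,0],"turn":[0,0,-1],"claw":0},
    {"linear":[0,0,0],"turn":[0,0,-1],"claw":0},
    {"linear":[0,0,0],"turn":[0,0,-1],"claw":0},
    {"linear":[0,0,0],"turn":[0,0,-1],"claw":0},
    {"linear":[0,0,0],"turn":[0,0,-1],"claw":0},
    {"linear":[0,0,0],"turn":[0,0,-1],"claw":0},
    {"linear":[0,0,0],"turn":[0,0,-0.25],"claw":0}
  ]
}}

```text
time: 5.68
position: [0.5461, -0.1191, 0.2441]
tool_rot: [0.707, -3.06, -0.001]
ft_force: [-0.3, -1.0, -0.5]
grip_width: 1.002
```

```bash
python3 st.py; python3 - <<'E'
from bench import cams
import cv2
a=cams.get_image("side")["image"][70:220,310:470,::-1]; b=cams.get_image("top")["image"][150:260,330:470,::-1]
a=cv2.resize(a,(533,500));b=cv2.resize(b,(260,204));o=cv2.copyMakeBorder(b,0,296,0,0,cv2.BORDER_CONSTANT)
import numpy as np
cv2.imwrite("pics/a2.png",cv2.convertScaleAbs(np.hstack([a,o]),alpha=1.5))
E
```

```text
t 5.6833 pos [ 0.5461 -0.1191  0.2441] yaw_y 116.03054885051812 toolz [-0.0008  0.0001 -1.    ] q [ 0.8814  0.2031 -0.8065  1.6584  0.1499  1.3448  2.0765] 
F [-0.2805 -0.9598 -0.5397] T [ 0.1163 -0.0807 -0.017 ] g 1.002355780027354
err tool xy (rows of .03) [-0.0431  0.0208 -0.    ]
```

View pics/a2.png

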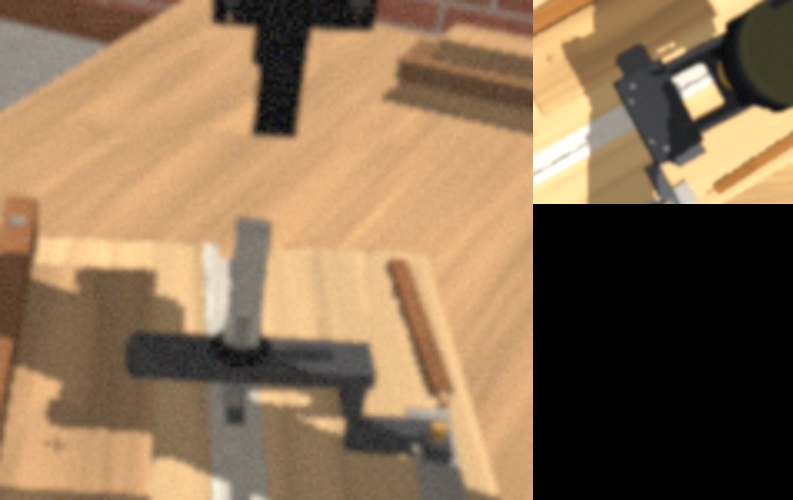

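Call:
{"op": "move_arm", "data": {
  "deltas": [
    {"linear":[-0.043,0.02,0.6],"turn":[0,0,0],"claw":0},
    {"linear":[0,0,0.72],"turn":[0,0,0],"claw":0},
    {"linear":[0,0,0.72],"turn":[0,0,0],"claw":0},
    {"linear":[0,0,0.72],"turn":[0,0,0],"claw":0},
    {"linear":[0,0,0.72],"turn":[0,0,0],"claw":0},
    {"linear":[0,0,0.72],"turn":[0,0,0],"claw":0},
    {"linear":[0,0,0],"turn":[0,0,0],"claw":0.8},
    {"linear":[0,0,0],"turn":[0,0,0],"claw":0.8},
    {"linear":[0,0,0],"turn":[0,0,0],"claw":0.8},
    {"linear":[0,0,0],"turn":[0,0,0],"claw":0.8},
    {"linear":[0,0,0],"turn":[0,0,0],"claw":0.8}
  ],
  "grip_force": 5
}}

```text
time: 6.7
position: [0.5483, -0.1182, 0.1201]
tool_rot: [-0.703, 3.06, -0.002]
ft_force: [0.3, -0.9, 0.6]
grip_width: 0.71
```

```bash
python3 st.py
```

```text
t 6.7 pos [ 0.5483 -0.1182  0.1201] yaw_y 115.88088757348041 toolz [ 0.0024 -0.001  -1.    ] q [ 0.8356  0.3199 -0.7781  1.8041  0.2493  1.1157  1.9951] 
F [ 0.2741 -0.9008  0.5887] T [ 0.097  -0.0648  0.0255] g 0.7104893800900182
err tool xy (rows of .03) [ 0.0371  0.0249 -0.0001]
```

Call:
{"op": "move_arm", "data": {
  "deltas": [
    {"linear":[0.037,0.02,0.08],"turn":[0,0,0],"claw":1},
    {"linear":[0,0,0],"turn":[0,0,0],"claw":1},
    {"linear":[0,0,0],"turn":[0,0,0],"claw":1},
    {"linear":[0,0,0],"turn":[0,0,0],"claw":1},
    {"linear":[0,0,0],"turn":[0,0,0],"claw":1},
    {"linear":[0,0,0],"turn":[0,0,0],"claw":1},
    {"linear":[0,0,0],"turn":[0,0,0],"claw":1},
    {"linear":[0,0,0],"turn":[0,0,0],"claw":1},
    {"linear":[0,0,0],"turn":[0,0,0],"claw":1},
    {"linear":[0,0,0],"turn":[0,0,0],"claw":1},
    {"linear":[0,0,0],"turn":[0,0,0],"claw":1},
    {"linear":[0,0,0],"turn":[0,0,0],"claw":1},
    {"linear":[0,0,0],"turn":[0,0,0],"claw":1},
    {"linear":[0,0,0],"turn":[0,0,0],"claw":1}
  ]
}}

```text
time: 7.87
position: [0.5463, -0.1182, 0.1162]
tool_rot: [-0.704, 3.061, -0.001]
ft_force: [1.8, -1.9, -2.6]
grip_width: 0.129
```

```bash
python3 st.py
```

```text
t 7.8667 pos [ 0.5463 -0.1182  0.1162] yaw_y 115.89658683020218 toolz [ 0.0007 -0.0004 -1.    ] q [ 0.8361  0.3216 -0.7771  1.811   0.2505  1.1095  1.9948] 
F [ 1.7598 -1.8748 -2.6059] T [-0.2813 -0.8637 -0.0115] g 0.12918339167948711
err tool xy (rows of .03) [-0.0232 -0.0041  0.    ]
```

Call:
{"op": "move_arm", "data": {
  "deltas": [
    {"linear":[0,0,0],"turn":[0,0,0],"claw":1},
    {"linear":[0,0,0],"turn":[0,0,0],"claw":1},
    {"linear":[0,0,0],"turn":[0,0,0],"claw":1},
    {"linear":[0,0,0],"turn":[0,0,0],"claw":1}
  ],
  "grip_force": 15
}}

```text
time: 8.2
position: [0.5465, -0.1183, 0.1162]
tool_rot: [-0.704, 3.061, -0.001]
ft_force: [5.1, -3.7, -2.9]
grip_width: 0.125
```

```bash
python3 st.py
```

```text
t 8.2 pos [ 0.5465 -0.1183  0.1162] yaw_y 115.89582163582797 toolz [ 0.0011 -0.0006 -1.    ] q [ 0.8361  0.3216 -0.777   1.8108  0.2506  1.1092  1.9949] 
F [ 5.1208 -3.6522 -2.9496] T [-0.6136 -1.2837 -0.0824] g 0.12537865689300828
err tool xy (rows of .03) [-0.0196  0.002   0.    ]
```

Call:
{"op": "move_arm", "data": {
  "deltas": [
    {"linear":[0,0,0],"turn":[0,0,0],"claw":0.75},
    {"linear":[0,0,0],"turn":[0,0,0],"claw":0.75},
    {"linear":[0,0,0.1],"turn":[0,0,0],"claw":0.75},
    {"linear":[-0.02,-0.03,0.1],"turn":[0,0,0],"claw":0.75},
    {"linear":[0,0,0],"turn":[0,0,0],"claw":1},
    {"linear":[0,0,0],"turn":[0,0,0],"claw":1},
    {"linear":[0,0,0],"turn":[0,0,0],"claw":1},
    {"linear":[0,0,0],"turn":[0,0,0],"claw":1},
    {"linear":[0,0,0],"turn":[0,0,0],"claw":1},
    {"linear":[0,0,0],"turn":[0,0,0],"claw":1}
  ],
  "grip_force": 10
}}

```text
time: 9.03
position: [0.5471, -0.1191, 0.11]
tool_rot: [-0.704, 3.062, -0.001]
ft_force: [2.5, -1.3, -3.7]
grip_width: 0.104
```

```bash
python3 st.py; python3 - <<'E'
from bench import cams
import cv2
a=cams.get_image("side")["image"][90:200,340:440,::-1]
cv2.imwrite("pics/a3.png",cv2.convertScaleAbs(cv2.resize(a,None,fx=5.4,fy=5.4,interpolation=2),alpha=1.7))
E
```

```text
t 9.0333 pos [ 0.5471 -0.1191  0.11  ] yaw_y 115.88308123880941 toolz [ 0.0004 -0.0007 -1.    ] q [ 0.8323  0.3311 -0.7734  1.8143  0.2585  1.0994  1.99  ] 
F [ 2.475  -1.3438 -3.6989] T [-0.4494 -0.6542  0.0113] g 0.10433216641774631
err tool xy (rows of .03) [-0.0133  0.0349 -0.    ]
```

View pics/a3.png

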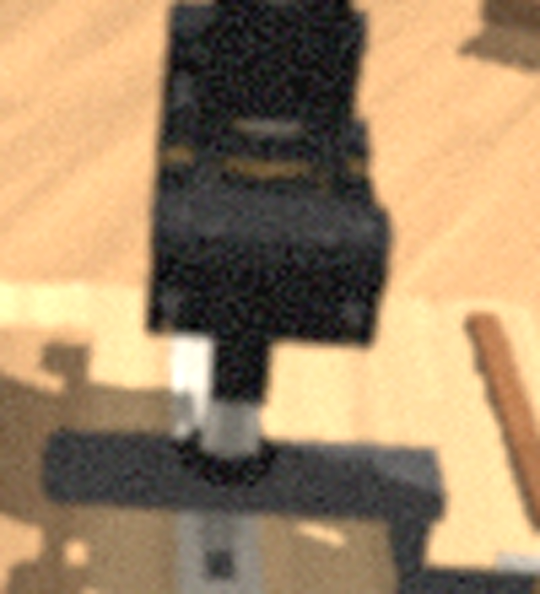

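Call:
{"op": "move_arm", "data": {
  "deltas": [
    {"linear":[0,0,0.001],"turn":[0,0,1],"claw":1},
    {"linear":[0,0,0.001],"turn":[0,0,1],"claw":1},
    {"linear":[0,0,0.001],"turn":[0,0,1],"claw":1},
    {"linear":[0,0,0.001],"turn":[0,0,1],"claw":1},
    {"linear":[0,0,0.001],"turn":[0,0,1],"claw":1},
    {"linear":[0,0,0.001],"turn":[0,0,1],"claw":1},
    {"linear":[0,0,0.001],"turn":[0,0,1],"claw":1},
    {"linear":[0,0,0.001],"turn":[0,0,1],"claw":1},
    {"linear":[0,0,0.001],"turn":[0,0,1],"claw":1},
    {"linear":[0,0,0.001],"turn":[0,0,1],"claw":1}
  ],
  "grip_force": 15
}}

```text
time: 9.92
position: [0.547, -0.1187, 0.1096]
tool_rot: [0.391, 3.117, -0.0]
ft_force: [1.3, -1.0, -4.9]
grip_width: 0.105
```

```bash
python3 st.py
```

```text
t 9.9167 pos [ 0.547  -0.1187  0.1096] yaw_y 75.7027862986857 toolz [ 0.0002 -0.0002 -1.    ] q [ 0.7394  0.3048 -0.6603  1.8175  0.2094  1.0894  1.3251] 
F [ 1.3344 -1.0012 -4.8857] T [-0.4493 -0.6405 -0.0012] g 0.10522246523328053
err tool xy (rows of .03) [ 0.007   0.0217 -0.    ]
```

Call:
{"op": "move_arm", "data": {
  "deltas": [
    {"linear":[0,0,0.002],"turn":[0,0,1],"claw":1},
    {"linear":[0,0,0.002],"turn":[0,0,1],"claw":1},
    {"linear":[0,0,0.002],"turn":[0,0,1],"claw":1},
    {"linear":[0,0,0.002],"turn":[0,0,1],"claw":1},
    {"linear":[0,0,0.002],"turn":[0,0,1],"claw":1},
    {"linear":[0,0,0.002],"turn":[0,0,1],"claw":1}
  ]
}}

```text
time: 10.42
position: [0.5472, -0.1185, 0.1094]
tool_rot: [1.03, 2.968, 0.0]
ft_force: [1.6, -1.2, -3.4]
grip_width: 0.102
```

```bash
python3 st.py
```

```text
t 10.4167 pos [ 0.5472 -0.1185  0.1094] yaw_y 51.709789068201985 toolz [ 0.0004  0.     -1.    ] q [ 0.6865  0.2928 -0.5974  1.8194  0.1846  1.0846  0.9247] 
F [ 1.6251 -1.2473 -3.4334] T [-0.366  -0.5767  0.0402] g 0.10164137091824393
err tool xy (rows of .03) [ 0.0136  0.0089 -0.    ]
```

Call:
{"op": "move_arm", "data": {
  "deltas": [
    {"linear":[0,0,0.001],"turn":[0,0,1],"claw":1},
    {"linear":[0,0,0.001],"turn":[0,0,1],"claw":1},
    {"linear":[0,0,0.001],"turn":[0,0,1],"claw":1},
    {"linear":[0,0,0.001],"turn":[0,0,1],"claw":1}
  ]
}}

```text
time: 10.75
position: [0.5473, -0.1184, 0.1093]
tool_rot: [1.433, 2.795, 0.001]
ft_force: [3.8, -2.2, -3.1]
grip_width: 0.104
```

```bash
python3 st.py
```

```text
t 10.75 pos [ 0.5473 -0.1184  0.1093] yaw_y 35.713455483904006 toolz [ 0.0006  0.0001 -1.    ] q [ 0.6523  0.2859 -0.557   1.8206  0.1695  1.0818  0.6569] 
F [ 3.8314 -2.1666 -3.1283] T [-0.3779 -0.6586 -0.0104] g 0.10375661646524463
err tool xy (rows of .03) [ 0.0152 -0.0004 -0.    ]
```

Call:
{"op": "move_arm", "data": {
  "deltas": [
    {"linear":[0,0,0.001],"turn":[0,0,1],"claw":1},
    {"linear":[0,0,0.001],"turn":[0,0,1],"claw":1},
    {"linear":[0,0,0.001],"turn":[0,0,1],"claw":1},
    {"linear":[0,0,0.001],"turn":[0,0,1],"claw":1}
  ]
}}

```text
time: 11.08
position: [0.5474, -0.1182, 0.1092]
tool_rot: [1.808, 2.569, 0.001]
ft_force: [2.6, -1.9, -2.9]
grip_width: 0.101
```

```bash
python3 st.py
```

```text
t 11.0833 pos [ 0.5474 -0.1182  0.1092] yaw_y 19.72571183163485 toolz [ 0.0009  0.0002 -1.    ] q [ 0.6187  0.2799 -0.5179  1.8218  0.1554  1.0792  0.3884] 
F [ 2.5684 -1.8637 -2.8543] T [-0.3901 -0.7347  0.0423] g 0.1010270595786067
err tool xy (rows of .03) [ 0.0118 -0.0101 -0.    ]
```

Call:
{"op": "move_arm", "data": {
  "deltas": [
    {"linear":[0,0,0.001],"turn":[0,0,1],"claw":1},
    {"linear":[0,0,0.001],"turn":[0,0,1],"claw":1},
    {"linear":[0,0,0.001],"turn":[0,0,1],"claw":1},
    {"linear":[0,0,0.001],"turn":[0,0,1],"claw":1}
  ]
}}

```text
time: 11.42
position: [0.5475, -0.1182, 0.1091]
tool_rot: [2.147, 2.292, 0.002]
ft_force: [3.3, -1.4, -4.2]
grip_width: 0.104
```

```bash
python3 st.py
```

```text
t 11.4167 pos [ 0.5475 -0.1182  0.1091] yaw_y 3.7433609401021553 toolz [ 0.0012  0.0002 -1.    ] q [ 0.586   0.2745 -0.4798  1.8229  0.1422  1.077   0.1194] 
F [ 3.2728 -1.3971 -4.2187] T [-0.3213 -0.7085  0.1549] g 0.10373923502396962
err tool xy (rows of .03) [ 0.0082 -0.0178 -0.    ]
```

Call:
{"op": "move_arm", "data": {
  "deltas": [
    {"linear":[0,0,0],"turn":[0,0,0],"claw":1}
  ]
}}

```text
time: 11.5
position: [0.5476, -0.1182, 0.1091]
tool_rot: [2.146, 2.294, 0.002]
ft_force: [3.9, -1.4, -3.4]
grip_width: 0.105
```

```bash
python3 st.py|grep F
```

```text
F [ 3.9114 -1.3728 -3.3776] T [-0.3798 -0.7837 -0.0775] g 0.10480809761385125
```

Call:
{"op": "move_arm", "data": {
  "deltas": [
    {"linear":[0,0,0.001],"turn":[0,0,1],"claw":1},
    {"linear":[0,0,0.001],"turn":[0,0,1],"claw":1}
  ]
}}

```text
time: 11.67
position: [0.5476, -0.1182, 0.1091]
tool_rot: [2.299, 2.14, 0.002]
ft_force: [4.0, -1.0, -4.4]
grip_width: 0.105
```

```bash
python3 st.py
```

```text
t 11.6667 pos [ 0.5476 -0.1182  0.1091] yaw_y -4.110314785971835 toolz [ 0.0014  0.0001 -1.    ] q [ 0.5701  0.272  -0.4614  1.8234  0.136   1.076  -0.013 ] 
F [ 3.9753 -0.9606 -4.4457] T [-0.3415 -0.8176  0.2475] g 0.10492569206762378
err tool xy (rows of .03) [ 0.0049 -0.0218 -0.    ]
```

Call:
{"op": "move_arm", "data": {
  "deltas": [
    {"linear":[0,0,0],"turn":[0,0,0],"claw":1}
  ]
}}

```text
time: 11.75
position: [0.5476, -0.1182, 0.1091]
tool_rot: [2.298, 2.141, 0.002]
ft_force: [4.2, -1.5, -3.7]
grip_width: 0.098
```

```bash
python3 st.py|grep F
```

```text
F [ 4.2148 -1.5337 -3.6631] T [-0.2571 -0.9859  0.0115] g 0.09765542851044309
```

Call:
{"op": "move_arm", "data": {
  "deltas": [
    {"linear":[0,0,0.001],"turn":[0,0,1],"claw":1}
  ]
}}

```text
time: 11.83
position: [0.5476, -0.1182, 0.1091]
tool_rot: [2.368, 2.063, 0.002]
ft_force: [3.8, -1.4, -5.2]
grip_width: 0.103
```

```bash
python3 st.py|grep F
```

```text
F [ 3.8038 -1.4224 -5.1915] T [-0.3374 -0.9752  0.1877] g 0.10325016054363896
```

Call:
{"op": "move_arm", "data": {
  "deltas": [
    {"linear":[0,0,0.001],"turn":[0,0,0.5],"claw":1}
  ]
}}

```text
time: 11.92
position: [0.5477, -0.1182, 0.1091]
tool_rot: [2.406, 2.019, 0.002]
ft_force: [4.7, -1.5, -3.7]
grip_width: 0.103
```

```bash
python3 st.py|grep F
```

```text
F [ 4.7311 -1.5178 -3.7318] T [-0.2938 -0.9529  0.2299] g 0.10311183773745826
```

Call:
{"op": "move_arm", "data": {
  "deltas": [
    {"linear":[0,0,0.001],"turn":[0,0,0.5],"claw":1}
  ]
}}

```text
time: 12.0
position: [0.5477, -0.1182, 0.1091]
tool_rot: [2.44, 1.978, 0.002]
ft_force: [4.6, -1.3, -3.9]
grip_width: 0.108
```

```bash
python3 st.py
```

```text
t 12.0 pos [ 0.5477 -0.1182  0.1091] yaw_y -11.934470131229677 toolz [ 0.0014  0.0001 -1.    ] q [ 0.5543  0.2697 -0.4431  1.824   0.13    1.0751 -0.145 ] 
F [ 4.6373 -1.2652 -3.9183] T [-0.2884 -0.8824  0.2511] g 0.10811412330310964
err tool xy (rows of .03) [ 0.001  -0.0234 -0.    ]
```

Call:
{"op": "move_arm", "data": {
  "deltas": [
    {"linear":[0,0,0.001],"turn":[0,0,0.6],"claw":1},
    {"linear":[0,0,0],"turn":[0,0,0],"claw":1},
    {"linear":[0,0,0],"turn":[0,0,0],"claw":1},
    {"linear":[0,0,0],"turn":[0,0,0],"claw":1},
    {"linear":[0,0,0],"turn":[0,0,0],"claw":1},
    {"linear":[0,0,0],"turn":[0,0,0],"claw":0.5},
    {"linear":[0,0,0],"turn":[0,0,0],"claw":0.5},
    {"linear":[0,0,0],"turn":[0,0,0],"claw":0.5},
    {"linear":[0,0,0],"turn":[0,0,0],"claw":0.5},
    {"linear":[0,0,0],"turn":[0,0,0],"claw":0.5},
    {"linear":[0,0,0],"turn":[0,0,0],"claw":0.5},
    {"linear":[0,0,-0.7],"turn":[0,0,0],"claw":0.5},
    {"linear":[0,0,-1],"turn":[0,0,0],"claw":1},
    {"linear":[0,0,-1],"turn":[0,0,0],"claw":1},
    {"linear":[0,0,-0.5],"turn":[0,0,0],"claw":1}
  ]
}}

```text
time: 13.25
position: [0.5483, -0.1186, 0.2087]
tool_rot: [2.481, 1.922, 0.004]
ft_force: [0.9, -1.0, 0.4]
grip_width: 0.349
```

```bash
python3 st.py; python3 - <<'E'
from ov import *
from bench import cams
s=cams.get_image("side");t=cams.get_image("top");np.savez("side1.npz",**s)
a=np.radians(166);K=(350,110,75,80)
S=[draw(s,(.5473,-.1185),y,.0715,*K,7) for y in(None,a)];S2=draw(s,(.5473,-.1185),a+np.pi,.0715,*K,7)
cv2.imwrite("pics/f1.png",cv2.resize(np.hstack([S[0],S[1]]),(800,427)))
E
```

```text
t 13.25 pos [ 0.5483 -0.1186  0.2087] yaw_y -14.478859773702226 toolz [ 0.0042 -0.0012 -1.    ] q [ 0.5661  0.1773 -0.4461  1.7158  0.0807  1.2621 -0.1508] 
F [ 0.9298 -0.996   0.3751] T [-0.002  -0.1364  0.0266] g 0.34908960493017455
err tool xy (rows of .03) [ 0.0073 -0.048  -0.0002]
```

View pics/f1.png

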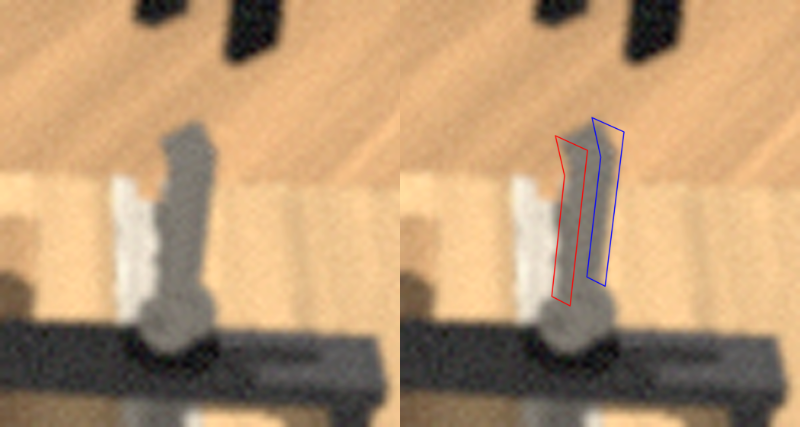

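Call:
{"op": "move_arm", "data": {
  "deltas": [
    {"linear":[0,0.57,0],"turn":[0,0,0],"claw":1},
    {"linear":[0,0.57,0],"turn":[0,0,0],"claw":1},
    {"linear":[0,0,0],"turn":[0,0,0],"claw":1},
    {"linear":[0,0,0],"turn":[0,0,0],"claw":1},
    {"linear":[0,0,0.6],"turn":[0,0,0],"claw":1},
    {"linear":[0,0,0.6],"turn":[0,0,0],"claw":1},
    {"linear":[0,0,0.57],"turn":[0,0,0],"claw":1},
    {"linear":[0,0,0],"turn":[0,0,0],"claw":1}
  ]
}}

```text
time: 14.02
position: [0.5764, -0.1264, 0.1475]
tool_rot: [-2.479, -1.92, 0.008]
ft_force: [-0.3, -0.6, -0.5]
grip_width: 0.004
```

```bash
sed -i 's/c=(.547,-.118)/c=(.5475,-.1185)/' st.py; python3 st.py; python3 - <<'E'
from bench import cams
import cv2
a=cams.get_image("side")["image"][90:200,340:440,::-1]
cv2.imwrite("pics/a4.png",cv2.convertScaleAbs(cv2.resize(a,None,fx=5,fy=5,interpolation=2),alpha=1.7))
E
```

```text
t 14.0167 pos [ 0.5764 -0.1264  0.1475] yaw_y -14.476358946898026 toolz [-0.0082  0.0018 -1.    ] q [ 0.5408  0.2977 -0.4362  1.7059  0.1338  1.176  -0.1839] 
F [-0.3331 -0.605  -0.511 ] T [-0.0184 -0.033  -0.0067] g 0.004146632280094207
err tool xy (rows of .03) [ 0.0136 -0.9971  0.0083]
```

View pics/a4.png

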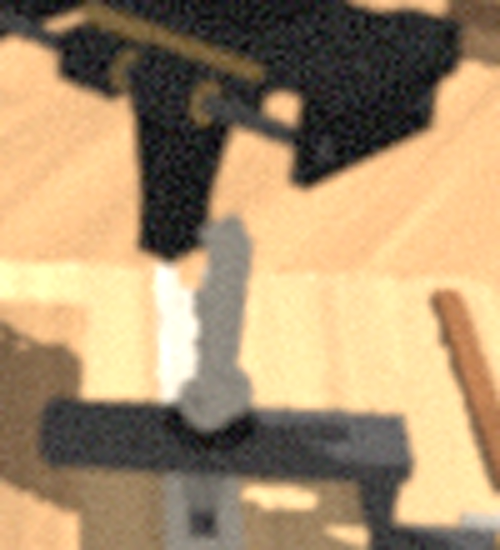

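Call:
{"op": "move_arm", "data": {
  "deltas": [
    {"linear":[0,0,0],"turn":[0,0,0],"claw":1},
    {"linear":[0,0,0],"turn":[0,0,0],"claw":1}
  ]
}}

```text
time: 14.23
position: [0.5805, -0.127, 0.153]
tool_rot: [2.483, 1.923, 0.001]
ft_force: [0.5, -0.1, 0.4]
grip_width: 0.005
```

```bash
python3 st.py
```

```text
t 14.2333 pos [ 0.5805 -0.127   0.153 ] yaw_y -14.491748123127245 toolz [ 0.0015 -0.0005 -1.    ] q [ 0.5408  0.2943 -0.4369  1.6982  0.1337  1.177  -0.1838] 
F [ 0.5384 -0.0801  0.3934] T [-0.0175 -0.0719 -0.0436] g 0.005373636592418898
err tool xy (rows of .03) [ 0.     -1.1362 -0.0018]
```

Call:
{"op": "move_arm", "data": {
  "deltas": [
    {"linear":[0,-0.21,0],"turn":[0,0,0],"claw":1},
    {"linear":[0,-0.21,0],"turn":[0,0,0],"claw":1},
    {"linear":[0,-0.21,0],"turn":[0,0,0],"claw":1},
    {"linear":[0,-0.21,0],"turn":[0,0,0],"claw":1},
    {"linear":[0,-0.178,0.033],"turn":[0,0,0],"claw":1},
    {"linear":[0,-0.178,0.033],"turn":[0,0,0],"claw":1},
    {"linear":[0,-0.168,0.065],"turn":[0,0,0],"claw":1},
    {"linear":[0,-0.168,0.065],"turn":[0,0,0],"claw":1}
  ]
}}

```text
time: 14.9
position: [0.536, -0.1158, 0.1467]
tool_rot: [2.482, 1.922, 0.002]
ft_force: [3.8, -1.6, 5.4]
grip_width: 0.004
```

```bash
python3 st.py
```

```text
t 14.9 pos [ 0.536  -0.1158  0.1467] yaw_y -14.501818256769626 toolz [ 0.0024 -0.001  -1.    ] q [ 0.5658  0.204  -0.4466  1.8167  0.0972  1.1397 -0.1663] 
F [ 3.7828 -1.6387  5.3516] T [-0.3185 -0.8256  0.0316] g 0.004358693935377436
err tool xy (rows of .03) [0.0076 0.3937 0.001 ]
```

Call:
{"op": "move_arm", "data": {
  "deltas": [
    {"linear":[0,-0.155,0.092],"turn":[0,0,0],"claw":1},
    {"linear":[0,-0.155,0.092],"turn":[0,0,0],"claw":1},
    {"linear":[0,-0.137,0.118],"turn":[0,0,0],"claw":1},
    {"linear":[0,-0.137,0.118],"turn":[0,0,0],"claw":1},
    {"linear":[0,-0.113,0.14],"turn":[0,0,0],"claw":1},
    {"linear":[0,-0.113,0.14],"turn":[0,0,0],"claw":1},
    {"linear":[0,-0.088,0.158],"turn":[0,0,0],"claw":1},
    {"linear":[0,-0.088,0.158],"turn":[0,0,0],"claw":1},
    {"linear":[0,-0.06,0.17],"turn":[0,0,0],"claw":1}
  ]
}}

```text
time: 15.65
position: [0.504, -0.1078, 0.1106]
tool_rot: [-2.484, -1.923, 0.003]
ft_force: [-0.5, -0.8, 8.3]
grip_width: 0.007
```

```bash
python3 st.py; python3 - <<'E'
from bench import cams
import cv2
a=cams.get_image("side")["image"][90:200,340:440,::-1]
cv2.imwrite("pics/a5.png",cv2.convertScaleAbs(cv2.resize(a,None,fx=5,fy=5,interpolation=2),alpha=1.7))
E
```

```text
t 15.65 pos [ 0.504  -0.1078  0.1106] yaw_y -14.511583057348712 toolz [-0.0019 -0.0006 -1.    ] q [ 0.5738  0.1771 -0.4495  1.9257  0.0889  1.0595 -0.1665] 
F [-0.5196 -0.8387  8.3022] T [-0.2638  0.0311  0.0255] g 0.006617854569430238
err tool xy (rows of .03) [ 0.0188  1.4926 -0.0025]
```

View pics/a5.png

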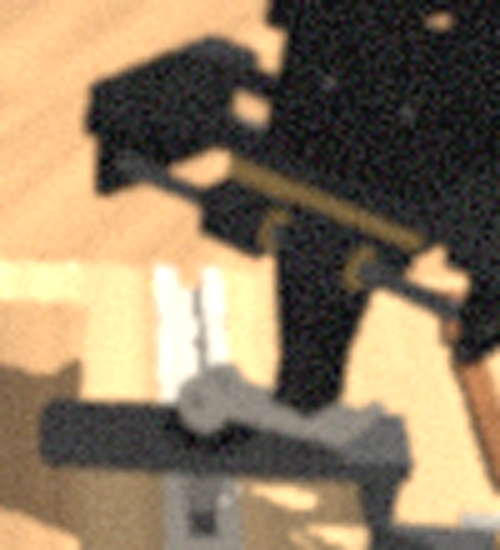

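Call:
{"op": "move_arm", "data": {
  "deltas": [
    {"linear":[0,-0.03,0.1],"turn":[0,0,0],"claw":1},
    {"linear":[0,-0.02,0.1],"turn":[0,0,0],"claw":1},
    {"linear":[0,0,0.06],"turn":[0,0,0],"claw":1},
    {"linear":[0,0,0],"turn":[0,0,0],"claw":1}
  ]
}}

```text
time: 16.03
position: [0.5021, -0.1073, 0.1022]
tool_rot: [-2.483, -1.922, 0.004]
ft_force: [-1.3, -1.0, 5.5]
grip_width: 0.006
```

```bash
python3 st.py
```

```text
t 16.0333 pos [ 0.5021 -0.1073  0.1022] yaw_y -14.506708118840795 toolz [-0.0034 -0.0001 -1.    ] q [ 0.5726  0.1843 -0.4489  1.9367  0.0928  1.0437 -0.1699] 
F [-1.2996 -1.0312  5.5319] T [-0.2261  0.031  -0.0006] g 0.00642283607272538
err tool xy (rows of .03) [ 0.0195  1.5592 -0.0051]
```

Call:
{"op": "move_arm", "data": {
  "deltas": [
    {"linear":[0,0,0.05],"turn":[0,0,0],"claw":1},
    {"linear":[0,0,0.04],"turn":[0,0,0],"claw":1},
    {"linear":[0,0,0],"turn":[0,0,0],"claw":1}
  ]
}}

```text
time: 16.28
position: [0.5018, -0.1073, 0.0996]
tool_rot: [-2.482, -1.921, 0.005]
ft_force: [-1.5, -0.7, 7.8]
grip_width: 0.004
```

```bash
python3 st.py
```

```text
t 16.2833 pos [ 0.5018 -0.1073  0.0996] yaw_y -14.516123716688897 toolz [-0.0041 -0.     -1.    ] q [ 0.572   0.1875 -0.4486  1.9392  0.0946  1.0391 -0.1715] 
F [-1.4686 -0.7182  7.8004] T [-0.2208  0.291   0.0059] g 0.0037734431687811306
err tool xy (rows of .03) [ 0.0209  1.5689 -0.0063]
```

Call:
{"op": "move_arm", "data": {
  "deltas": [
    {"linear":[0,0,0.05],"turn":[0,0,0],"claw":1},
    {"linear":[0,0,0.03],"turn":[0,0,0],"claw":1},
    {"linear":[0,0,0],"turn":[0,0,0],"claw":1}
  ]
}}

```text
time: 16.53
position: [0.5017, -0.1073, 0.0981]
tool_rot: [-2.482, -1.921, 0.006]
ft_force: [-4.7, -0.1, 13.6]
grip_width: 0.009
```

Call:
{"op": "move_arm", "data": {
  "deltas": [
    {"linear":[0,0,0.04],"turn":[0,0,0],"claw":1},
    {"linear":[0,0,0],"turn":[0,0,0],"claw":1}
  ]
}}

```text
time: 16.7
position: [0.5017, -0.1073, 0.0979]
tool_rot: [-2.482, -1.921, 0.007]
ft_force: [-7.3, 1.2, 20.1]
grip_width: 0.002
```

Call:
{"op": "move_arm", "data": {
  "deltas": [
    {"linear":[0,0,0],"turn":[0,0,0],"claw":1},
    {"linear":[0,0,0],"turn":[0,0,0],"claw":1},
    {"linear":[0,0,0],"turn":[0,0,0],"claw":1},
    {"linear":[0,0,-0.2],"turn":[0,0,0],"claw":1},
    {"linear":[0,0,-0.6],"turn":[0,0,0],"claw":1},
    {"linear":[0,0,-1],"turn":[0,0,0],"claw":1},
    {"linear":[0,0,-1],"turn":[0,0,0],"claw":1},
    {"linear":[0,0,-1],"turn":[0,0,0],"claw":1},
    {"linear":[0,0,0],"turn":[0,0,0],"claw":1},
    {"linear":[0,0,0],"turn":[0,0,0],"claw":1}
  ]
}}

```text
time: 17.53
position: [0.5031, -0.107, 0.2107]
tool_rot: [-2.484, -1.923, 0.001]
ft_force: [0.1, -0.5, -0.1]
grip_width: 0.007
```

```bash
python3 st.py; python3 - <<'E'
from ov import *
from bench import cams
d=cams.get_image("side");s=np.load("side0.npz")
f=lambda im:cv2.convertScaleAbs(cv2.resize(im[110:220,290:460,::-1],(680,440),interpolation=2),alpha=1.7)
a=f(d["image"]);cv2.imwrite("pics/e1.png",a)
# board edge shift check, region with board
g=lambda im:np.float32(cv2.cvtColor(im[205:245,285:372],cv2.COLOR_RGB2GRAY))
print(cv2.phaseCorrelate(g(s["image"]),g(d["image"])))
E
```

```text
t 17.5333 pos [ 0.5031 -0.107   0.2107] yaw_y -14.501852480305145 toolz [-0.0004 -0.0002 -1.    ] q [ 0.5919  0.0762 -0.4522  1.8158  0.0353  1.2578 -0.1231] 
F [ 0.1146 -0.4817 -0.0656] T [-0.0154 -0.0547  0.0031] g 0.00688154360728126
err tool xy (rows of .03) [ 0.0004  1.5271 -0.0006]
((-0.1804995728891825, 0.03210602713247468), 0.8487818834516737)
```

View pics/e1.png

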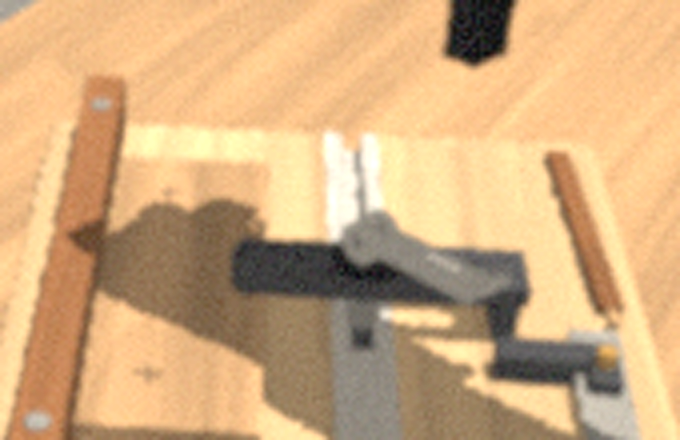

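```bash
python3 - <<'E'
from h import *
from bench import ctrl
s=np.load("side1.npz");u=np.radians(165.5)
for th in(1.4,1.57):
  for h,o in((78,-10.5),(78,4.5)):
    f=h*np.sin(th)+o*np.cos(th);z=h*np.cos(th)-o*np.sin(th)
    for w in(-10,10):
      p=[.5475+f/1e3*np.cos(u)-w/1e3*np.sin(u),-.1185+f/1e3*np.sin(u)+w/1e3*np.cos(u),.0705+z/1e3]
      print(th,h,o,w,(proj(s,p)-[290,110])*4)
E
```

```text
1.4 78 -10.5 -10 [481.59576987 267.54324225]
1.4 78 -10.5 10 [507.5179798 251.799607 ]
1.4 78 4.5 -10 [481.63310023 295.45025359]
1.4 78 4.5 10 [507.30720528 279.47522902]
1.57 78 -10.5 -10 [482.75370026 292.78611426]
1.57 78 -10.5 10 [508.45471711 276.82129539]
1.57 78 4.5 -10 [478.45072493 318.2979578 ]
1.57 78 4.5 10 [503.9119231  302.17279041]
```

```bash
python3 -c "
from bench import ctrl
print(ctrl.close_job())"
```

```text
the job is handed in; nothing more can be done
None
```

I clamped the board and handed the job in at about 17.5 s of the 69 s. No verdict comes back, and I could not measure the nose force directly.

**Bolt:** I gripped the lever's flat faces and screwed the bolt about 130° clockwise. The torque rose to about 0.25 N m, inside the 0.15–0.4 N m snug range. I estimate the washer touched after about 88°, so the bolt went roughly 40° past the touch. The torque readings were noisy (about ±0.04 N m) and fell to near zero whenever I stopped turning.

**Lever:** I let go with the lever upright, which a picture confirmed. I then pushed it down from its flared back with closed fingers until it met a hard stop at about 20 N. The fingertip height at the stop, 75.9 mm, fits a level lever and rules out one stopped short at 1.45 rad. My camera check of the lever end was less clear: one corner matched level and the other fell between level and 1.4 rad. I relied on the contact evidence.

**Board and other parts:** Comparing the images around the board's end and the offcut gave about 0.2 px of shift, so the board had not visibly moved. The square and pencil looked untouched in the last picture, and I did not measure them. The gripper was clear, with force readings near zero.

**Correction on the way:** My first grip caught the lever's flare (10.9 mm opening instead of 9 mm), so I regripped about 6 mm lower before turning.

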